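# Find the box with the brass pin holder by its weight

## Robot

A 7-joint arm with a two-finger parallel gripper is mounted at the origin on the work surface. World frame = base frame: x ahead of the robot, y to its left, z up, the work surface at z = 0. Lengths are in m, angles in rad, forces in N, time in s.
With the tool pointing down it reaches from about 0.4 to 0.85 m from the base axis. Payload 10.4 kg.
Tool frame: the origin (TCP) lies midway between the tips of the shut fingers; the grasp point (between the pads) lies 19 mm behind it; z points along the fingers, x is the direction in which the jaws open and shut, and the axes are right-handed (so a half turn about z gives the same grasp; the last joint's range is limited). The gripper opens to 85 mm and grips with 20 to 120 N. Pads are 22 mm wide; open, the fingers measure 114 mm over their backs; the gripper's body (76 mm by 85 mm) begins 54 mm behind the grasp point. The pads swing forward as they close: fully open they stand 13 mm farther back than shut.
Start: joints at [1.211, 0.332, -0.065, 1.46, 0.022, 1.35, -0.088], TCP at [0.207, -0.59, 0.193] pointing down, gripper open.
Joint ranges: [-2.6, 2.6], [-0.5, 2.12], [-1.47, 1.34], [0.16, 2.42], [-1.27, 4.41], [0.06, 2.06], [-2.6, 2.6]. Speed limits (rad/s): [2.22, 2.22, 2.79, 2.79, 3.14, 3.14, 3.14].

## Interface

Orientations are given as a unit quaternion [x, y, z, w].
In Python, from workcell import manip, cams gives the robot as it stands.
- The arm moves only by the tool move_arm, never from a script. Its argument "moves" is a list of rows, each a list of 7 numbers: the turn, a rotation vector about the tool's x, y, z in degrees, then the shift along the tool's x, y, z in m, then the finger opening in m, from 0 to 0.0854. A call has 1 to 10 rows; each row is the pose to reach, as a shift and turn from the pose commanded when the call began, along the tool's axes at that moment; what a row does not reach only later rows make up. A row lasts 1/10 s, in which the tool goes at most 50 mm and 8.59 degrees, less where a joint would pass 70% of its speed; a pose out of reach is approached as far as the arm can. A call with a gripper value outside its range is refused whole. The fingers move at their own pace and stop on an object; "grip_force" is the grip in N (left out, the last holds). Time passes only in rows, so rows that repeat a pose let the fingers close. It gives the time, the measured TCP pose, the force and the opening at its end, in the units of the state.
- manip.get_obs(): the state, without advancing time (a new reading comes with each control period).
- cams.camera(name): name is "scene" or "top" or "wrist"; returns the picture (384x512x3 uint8, red, green, blue); there is no depth.
- cams.camera_params(name): a dict with "fx", "fy", "cx", "cy" (pixels), "xyz" and "rotation" of the camera in the world. Camera axes: x right, y up, looking along -z (the intrinsics and any distortion apply to the point x, -y, -z); pixel columns grow to the right and rows downward; lengths in m; the calibration is good to about 2 mm. A picture is of the moment at which its call begins: read the wrist's pose just before it. camera_params takes no time and is no camera call; for the wrist camera it gives the pose at the moment of the call.
- manip.hand_in(): hands the job in, once; it reports no verdict.
The state is a dict: "clock": time; "joint_pos": joint angles; "joint_velocities": joint speeds; "tau": joint torques, N m; "position": TCP position; "ee_rot": TCP orientation; "ft_force": force on the tool from outside, world axes, zero at the start; "torque": the same for the moment, N m; "grip_width": opening from 0.0 (shut) to 1.0 (fully open).
Only numpy, scipy, OpenCV 4.12 (cv2) and the standard library are available. Lean on these libraries where they do the work, as an engineer would, in place of code of your own. Each camera call takes 0.05 s, during which the arm holds its last target. There are 200 camera calls.

## Task

One of the two identical white boxes with yellow lids holds a heavy brass flower pin holder, the other only light dry foam. Feel by lifting which box is the heavy one and stand it upright on the wooden tray, without dropping either box; the light box must end up standing on the table, off the tray. Do not disturb the pot of flowers.

Things in the scene. Friction and masses are not known exactly. Their poses are not given: they have to be found in the camera images.
- box_a_centre (a point): One of two boxes that look the same: square, closed, white opaque plastic with a flush yellow lid fixed on, 56 x 56 mm and 56 mm high, upright on the table. This point is its centre, 28 mm above its underside; z up, x and y square to its sides. One box weighs 0.09 to 0.12 kg in all (dry foam inside), the other 0.37 to 0.55 kg (a loose brass pin holder inside); which is which changes from run to run and cannot be seen, only felt by lifting.
- box_b_centre (a point): One of two boxes that look the same: square, closed, white opaque plastic with a flush yellow lid fixed on, 56 x 56 mm and 56 mm high, upright on the table. This point is its centre, 28 mm above its underside; z up, x and y square to its sides. One box weighs 0.09 to 0.12 kg in all (dry foam inside), the other 0.37 to 0.55 kg (a loose brass pin holder inside); which is which changes from run to run and cannot be seen, only felt by lifting.
- tray: Fixed wooden tray with a dark rim, 200 mm along its x, 160 mm along its y. Origin at the centre of its underside on the table, z up. Its floor is 6 mm above the table, its rim 8 mm wide and 14 mm above the table.
- flower_pot: White pot with an arrangement of pink, orange and violet flowers, a bystander: 120 mm across, 250 mm high with the flowers, which spread to about 100 mm from its axis. Origin at the centre of its underside. A dark green brick of flower foam (85 x 55 x 42 mm) also stands among the boxes, and a pair of secateurs lies to the robot's right: neither is needed.

How it is judged:
By the outcome, as a careful person would: the job done as asked, in the order asked, and still so for the second after the job is handed in, with the robot touching nothing.
It also fails if it takes over 51 s, if anything falls off the work surface, if the arm or the gripper's body presses on something with over 40 N, if the wrist force passes 120 N, or if a joint passes its speed limit or range.

## Working session

There is one attempt and no reset: what is moved stays moved. The work goes in short steps, Python scripts to look and compute and a tool call to move; the robot and the scene stay as the last step left them, time stands still between calls to the robot, and variables do not carry over. Pictures are saved under pics/ and viewed, about 8 in all and at most 12, crops included, and the job is handed in when it is done.

Besides the shell and the picture viewer there is one more tool, called after "Call:" as name(argument=value, ...), one argument or row to a line, values as JSON. move_arm: Moves the arm, as the interface text tells. Its arguments: {"type":"object","properties":{"moves":{"type":"array","items":{"type":"array","items":{"type":"number"}}},"grip_force":{"type":"number"}},"required":["moves"]}

```bash
mkdir -p pics; python3 - <<'E'
from workcell import manip, cams
import cv2,numpy as np
print(manip.get_obs())
for n in("scene","top"):
    im=cams.camera(n); cv2.imwrite(f"pics/{n}0.png",im[:,:,::-1]); print(cams.camera_params(n))
E
```

```text
{'clock': 0.0, 'joint_pos': array([ 1.21142218,  0.33283875, -0.06467869,  1.46097439,  0.02161737,
        1.34989411, -0.08848438]), 'joint_velocities': array([ 0.00080521, -0.00018549, -0.0014032 , -0.00108423,  0.00036337,
        0.00225344, -0.00010201]), 'tau': array([-4.72355605e-04, -6.25442362e+01,  4.88822884e-02, -3.91600370e+01,
        1.62223406e-02,  9.89093125e-03, -7.57779981e-05]), 'position': array([ 0.20635496, -0.58948348,  0.19192082]), 'ee_rot': array([ 8.15617343e-01, -5.78591260e-01, -6.03870736e-04, -3.72232213e-04]), 'ft_force': array([ 0.19964815, -0.38217737, -0.29788601]), 'torque': array([ 0.01866769, -0.02944536, -0.03018796]), 'grip_width': 0.9985467636612764}
{'fx': 473.5431723450844, 'fy': 473.5431723450844, 'cx': 262.70115240088916, 'cy': 189.62380853350749, 'xyz': array([ 1.33546007, -0.12895608,  1.00468912]), 'rotation': array([0.2839422 , 0.21137048, 0.56636847, 0.74426212])}
{'fx': 463.02762630094804, 'fy': 463.02762630094804, 'cx': 260.5684559722219, 'cy': 192.49235310719004, 'xyz': array([0.31746268, 0.10518489, 1.25848349]), 'rotation': array([-0.06309212,  0.04881226,  0.70551605, -0.7041902 ])}
```

View pics/top0.png

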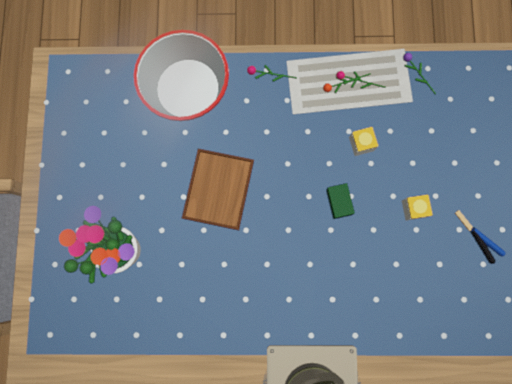

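View pics/scene0.png

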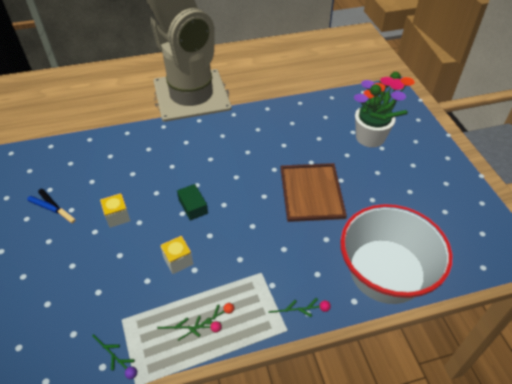

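The top view shows yellow lids at about (365,139) and (420,207), the foam brick at (341,200), the tray at (218,189) and the pot at (115,250). The scene view agrees.

```bash
cat > h.py <<'E'
import cv2,numpy as np
from scipy.spatial.transform import Rotation as R
def ray(p,uv):
    uv=np.atleast_2d(uv).astype(float)
    d=np.c_[(uv[:,0]-p['cx'])/p['fx'],-(uv[:,1]-p['cy'])/p['fy'],-np.ones(len(uv))]
    return R.from_quat(p['rotation']).apply(d)
def plane(p,uv,z):
    d=ray(p,uv); return p['xyz']+d*((z-p['xyz'][2])/d[:,2])[:,None]
def blobs(im,lo,hi,amin):
    m=cv2.inRange(cv2.cvtColor(im,cv2.COLOR_RGB2HSV),lo,hi)
    m=cv2.morphologyEx(m,cv2.MORPH_CLOSE,np.ones((5,5)))
    c,_=cv2.findContours(m,cv2.RETR_EXTERNAL,cv2.CHAIN_APPROX_NONE)
    return [k for k in c if cv2.contourArea(k)>amin]
def rect(p,c,z):
    w=plane(p,c[:,0],z)[:,:2]
    (x,y),(a,b),t=cv2.minAreaRect((w*1000).astype(np.float32))
    return np.round([x,y,a,b,t],1), (w.min(0)*1000).round(),(w.max(0)*1000).round()
E
python3 - <<'E'
from workcell import cams
from h import *
for n in("top","scene"):
    im=cv2.imread(f"pics/{n}0.png")[:,:,::-1].copy(); p=cams.camera_params(n)
    for nm,lo,hi,z,am in (("lid",(18,90,120),(35,255,255),.056,150),("brick",(50,120,10),(85,255,90),.042,300),("tray",(0,90,30),(16,255,190),.014,1500)):
        for c in blobs(im,lo,hi,am):
            m=c[:,0].mean(0); print(n,nm,m.round(),*rect(p,c,z))
E
```

```text
top lid [436. 370.] [ 6.580e+01 -2.993e+02  6.120e+01  3.763e+02  2.000e-01] [  35. -487.] [  97. -111.]
top lid [ 98. 344.] [2.044e+02 4.438e+02 3.448e+02 6.491e+02 3.000e-01] [ 31. 119.] [376. 768.]
top lid [419. 206.] [ 471.8 -282.7   55.9   57.4    8.6] [ 441. -313.] [ 502. -252.]
top lid [365. 139.] [ 653.3 -147.9   57.1   57.    15.3] [ 620. -181.] [ 686. -117.]
top lid [38. 87.] [800.5 742.4  60.5 241.3  85.4] [681. 703.] [921. 765.]
top lid [284.  48.] [9.159e+02 6.770e+01 1.870e+01 3.374e+02 1.000e-01] [ 906. -101.] [925. 236.]
top lid [432.  46.] [ 918.7 -337.3  439.8   23.5   89.4] [ 906. -557.] [ 931. -117.]
top tray [ 56. 364.] [9.890e+01 6.384e+02 1.552e+02 3.566e+02 3.000e-01] [ 20. 460.] [176. 817.]
top tray [218. 189.] [528.  247.5 155.8 195.3  78.2] [417. 154.] [636. 343.]
top tray [202.  50.] [ 795.8  157.8 1491.5  578.7   89.3] [ 514. -592.] [1095.  900.]
scene lid [234. 363.] [965.2 -78.  344.6  20.6  89.7] [ 954. -250.] [975.  94.]
scene lid [435. 308.] [964.3 377.2 378.   18.   89.8] [955. 188.] [974. 566.]
scene lid [175. 249.] [ 657.1 -150.9   59.7   57.4   1
[... 377 characters left out ...]
202. -613.] [154. -68.]
scene lid [437.  49.] [ 27.3 906.2  44.7 188.9  85.8] [-68. 878.] [123. 922.]
scene lid [309.  62.] [-26.2 408.7 663.3 355.1  90. ] [-204.   77.] [152. 740.]
scene lid [397.   4.] [-290.9  913.7  172.5   91.4   75.2] [-357.  839.] [-260. 1009.]
scene brick [192. 201.] [506.  -85.2 106.4  57.   12.8] [ 450. -118.] [563. -53.]
scene brick [382. 108.] [267.9 554.9 151.3 154.8  18.6] [181. 488.] [351. 635.]
scene tray [367. 358.] [1.0497e+03 2.0340e+02 1.8330e+02 7.7160e+02 2.0000e-01] [ 957. -183.] [1141.  589.]
scene tray [312. 192.] [533.1 244.4 154.4 198.   78.4] [424. 151.] [644. 338.]
scene tray [413.  38.] [-56.1 916.4 649.8 711.1  75.2] [-479.  673.] [ 276. 1313.]
```

```bash
cat >> h.py <<'E'
def go(x,y,z,yaw):
    """row from the present pose to TCP x,y,z with jaws along world yaw (deg), tool down"""
    from workcell import manip
    o=manip.get_obs(); q=R.from_quat(o['ee_rot'])
    yy=np.radians(yaw); T=R.from_matrix(np.array([[np.cos(yy),np.sin(yy),0],[np.sin(yy),-np.cos(yy),0],[0,0,-1]]))
    print(o['clock'],o['position'].round(4),'turn',(q.inv()*T).as_rotvec(degrees=True).round(1),'shift',q.inv().apply(np.array([x,y,z])-o['position']).round(4),'F',o['ft_force'].round(2))
E
python3 -c "
from h import *
go(.4735,-.2843,.15,-81.4)"
```

```text
0.1 [ 0.2064 -0.5895  0.192 ] turn [ 0.   0.1 10.7] shift [-0.1998 -0.3529  0.0422] F [ 0.09 -0.59  0.69]
```

Call:
move_arm(
  moves=[
    [0, 0, 3, -0.02, -0.035, 0, 0.085],
    [0, 0, 6, -0.04, -0.07, 0, 0.085],
    [0, 0, 10.7, -0.06, -0.106, 0.01, 0.085],
    [0, 0, 10.7, -0.08, -0.141, 0.015, 0.085],
    [0, 0, 10.7, -0.1, -0.176, 0.02, 0.085],
    [0, 0, 10.7, -0.12, -0.212, 0.025, 0.085],
    [0, 0, 10.7, -0.14, -0.247, 0.03, 0.085],
    [0, 0, 10.7, -0.16, -0.282, 0.035, 0.085],
    [0, 0, 10.7, -0.18, -0.318, 0.042, 0.085],
    [0, 0, 10.7, -0.2, -0.353, 0.042, 0.085],
  ],
)

```text
clock: 1.1
position: [0.4739, -0.2827, 0.1496]
ee_rot: [0.758, -0.652, -0.001, 0.0]
ft_force: [-0.5, -0.7, 0.5]
grip_width: 0.996
```

```bash
python3 - <<'E'
from workcell import cams
from h import *
p=cams.camera_params("wrist"); im=cams.camera("wrist"); cv2.imwrite("pics/w1.png",im[:,:,::-1])
for c in blobs(im,(18,90,120),(35,255,255),600): print(c[:,0].mean(0).round(),*rect(p,c,.056))
go(.4735,-.2843,.012,-81.4)
E
```

```text
[262. 182.] [ 474.3 -283.9   55.4   55.5    8.4] [ 443. -315.] [ 505. -253.]
1.15 [ 0.4789 -0.2758  0.1501] turn [-0.1  0.2  0.5] shift [0.008  0.0069 0.1381] F [2.08 7.07 0.21]
```

View pics/w1.png

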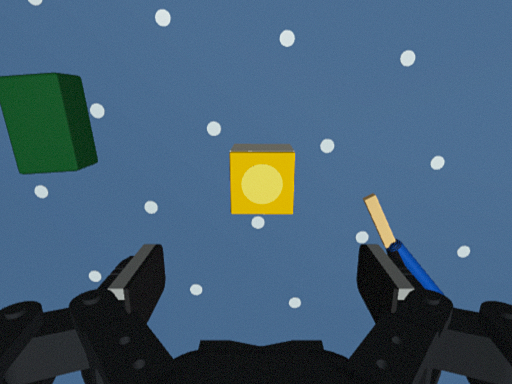

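The wrist view shows the lid centred at (262,182), square with the jaws, and its world position agrees with the other views within 1 mm. I'll descend.

Call:
move_arm(
  moves=[
    [0, 0, 0, 0, 0, 0.01, 0.085],
    [0, 0, 0, 0, 0, 0.03, 0.085],
    [0, 0, 0, 0, 0, 0.055, 0.085],
    [0, 0, 0, 0, 0, 0.08, 0.085],
    [0, 0, 0, 0, 0, 0.1, 0.085],
    [0, 0, 0, 0, 0, 0.118, 0.085],
    [0, 0, 0, 0, 0, 0.13, 0.085],
    [0, 0, 0, 0, 0, 0.138, 0.085],
    [0, 0, 0, 0, 0, 0.138, 0.085],
  ],
  grip_force=60,
)

```text
clock: 2.05
position: [0.4728, -0.2846, 0.0118]
ee_rot: [0.758, -0.652, -0.001, 0.0]
ft_force: [-1.1, 0.3, 0.8]
grip_width: 0.995
```

Call:
move_arm(
  moves=[
    [0, 0, 0, 0, 0, 0, 0.06],
    [0, 0, 0, 0, 0, 0, 0.05],
    [0, 0, 0, 0, 0, 0, 0.045],
    [0, 0, 0, 0, 0, 0, 0.045],
    [0, 0, 0, 0, 0, 0, 0.045],
    [0, 0, 0, 0, 0, 0, 0.045],
    [0, 0, 0, 0, 0, 0, 0.045],
    [0, 0, 0, 0, 0, 0, 0.045],
  ],
  grip_force=60,
)

```text
clock: 2.85
position: [0.4752, -0.2855, 0.0153]
ee_rot: [0.758, -0.652, 0.002, -0.0]
ft_force: [-3.3, 0.5, 13.9]
grip_width: 0.53
```

The opening is 0.53 where I expected 0.66, and there is 14 N upward force. I'll look before lifting.

```bash
python3 - <<'E'
from workcell import cams,manip
from h import *
o=manip.get_obs(); print(o['ft_force'],o['grip_width'],o['position'])
w=cams.camera("wrist"); s=cams.camera("scene")
s=cv2.resize(s[130:280,40:240],None,fx=2.56,fy=2.56)
cv2.imwrite("pics/g1.png",cv2.resize(np.vstack([w,s[:,:512]]),None,fx=.75,fy=.75)[:,:,::-1])
o=manip.get_obs(); print(o['ft_force'],o['grip_width'],o['position'])
E
```

```text
[-3.34074765  0.4607311  13.88275837] 0.5295327054228066 [ 0.47519002 -0.2854794   0.01526677]
[-3.25972037  0.78676151 14.83025681] 0.5267570514319901 [ 0.47517276 -0.28550742  0.01526808]
```

View pics/g1.png

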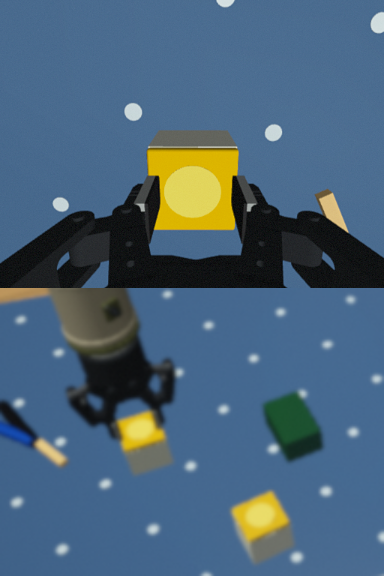

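The box is between the pads. The upward force fits the pads swinging forward as they close. I'll lift slowly.

Call:
move_arm(
  moves=[
    [0, 0, 0, 0, 0, -0.003, 0.045],
    [0, 0, 0, 0, 0, -0.006, 0.045],
    [0, 0, 0, 0, 0, -0.01, 0.045],
    [0, 0, 0, 0, 0, -0.015, 0.045],
    [0, 0, 0, 0, 0, -0.02, 0.045],
    [0, 0, 0, 0, 0, -0.025, 0.045],
    [0, 0, 0, 0, 0, -0.03, 0.045],
    [0, 0, 0, 0, 0, -0.03, 0.045],
    [0, 0, 0, 0, 0, -0.03, 0.045],
    [0, 0, 0, 0, 0, -0.03, 0.045],
  ],
)

```text
clock: 3.95
position: [0.4735, -0.2844, 0.0425]
ee_rot: [0.758, -0.652, -0.0, 0.0]
ft_force: [-0.0, -0.2, 0.1]
grip_width: 0.526
```

```bash
python3 - <<'E'
from workcell import cams,manip
from h import *
F=[]
for i in range(3):
    w=cams.camera("wrist"); o=manip.get_obs(); F.append(o['ft_force'])
print(np.array(F).round(2),o['grip_width'],o['position'])
s=cams.camera("scene")
s=cv2.resize(s[130:280,40:240],None,fx=2.56,fy=2.56)
cv2.imwrite("pics/g2.png",cv2.resize(np.vstack([w,s[:,:512]]),None,fx=.75,fy=.75)[:,:,::-1])
E
```

```text
[[-0.04  0.56  0.12]
 [-0.32 -0.17 -0.07]
 [-0.24 -0.17 -0.56]] 0.5234878102201173 [ 0.47350091 -0.28443827  0.04249377]
```

View pics/g2.png

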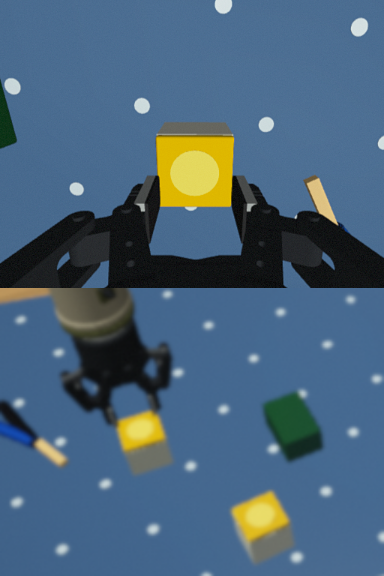

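The box stayed on the table. The fingers only reached the commanded 45 mm (0.53) and did not squeeze, so the close command has to be smaller. I'll check the lid's position numerically, then redo the grasp.

Call:
move_arm(
  moves=[
    [0, 0, 0, 0, 0, 0, 0.085],
    [0, 0, 0, 0, 0, 0, 0.085],
    [0, 0, 0, 0, 0, 0, 0.085],
    [0, 0, 0, 0, 0, 0, 0.085],
  ],
)

```text
clock: 4.55
position: [0.4737, -0.2845, 0.0427]
ee_rot: [0.758, -0.652, 0.0, 0.0]
ft_force: [-0.3, -0.4, -0.2]
grip_width: 0.995
```

```bash
python3 - <<'E'
from workcell import cams
from h import *
p=cams.camera_params("wrist"); im=cams.camera("wrist")
for c in blobs(im,(18,90,120),(35,255,255),600): print(c[:,0].mean(0).round(),*rect(p,c,.056))
go(.4735,-.2843,.012,-81.4)
E
```

```text
[428. 268.] [ 463.4 -383.6   43.8    9.5   35.9] [ 448. -400.] [ 484. -367.]
[259. 227.] [ 474.4 -283.8   56.1   55.3    8.6] [ 443. -315.] [ 506. -253.]
4.6 [ 0.4737 -0.2845  0.0427] turn [-0. -0. -0.] shift [-0.0002  0.0001  0.0307] F [ 1.04 -0.2   0.37]
```

Call:
move_arm(
  moves=[
    [0, 0, 0, 0, 0, 0.01, 0.085],
    [0, 0, 0, 0, 0, 0.02, 0.085],
    [0, 0, 0, 0, 0, 0.028, 0.085],
    [0, 0, 0, 0, 0, 0.028, 0.06],
    [0, 0, 0, 0, 0, 0.028, 0.03],
    [0, 0, 0, 0, 0, 0.028, 0.01],
    [0, 0, 0, 0, 0, 0.028, 0.01],
    [0, 0, 0, 0, 0, 0.028, 0.01],
    [0, 0, 0, 0, 0, 0.028, 0.01],
    [0, 0, 0, 0, 0, 0.028, 0.01],
  ],
  grip_force=60,
)

```text
clock: 5.6
position: [0.4764, -0.2845, 0.0178]
ee_rot: [0.758, -0.652, 0.002, -0.001]
ft_force: [-1.3, 3.8, 19.3]
grip_width: 0.122
```

```bash
python3 - <<'E'
from workcell import cams,manip
from h import *
p=cams.camera_params("wrist");print(p['xyz'],p['rotation'],p['fx'],p['cx'],p['cy'])
w=cams.camera("wrist"); s=cams.camera("scene")
s=cv2.resize(s[130:280,40:240],None,fx=2.56,fy=2.56)
cv2.imwrite("pics/g3.png",cv2.resize(np.vstack([w,s[:,:512]]),None,fx=.75,fy=.75)[:,:,::-1])
o=manip.get_obs(); print(o['ft_force'],o['grip_width'],o['position'],o['ee_rot'])
E
```

```text
[ 0.54436215 -0.2739141   0.19897124] [-0.10334647  0.08698985 -0.64604701  0.75124932] 326.5617889479532 260.5805307605025 192.14908467750178
[-1.60876477  4.37245714 18.81368335] 0.12287160510864308 [ 0.47640592 -0.28447775  0.01779867] [ 0.75838962 -0.65179637  0.00239847 -0.00095775]
```

View pics/g3.png

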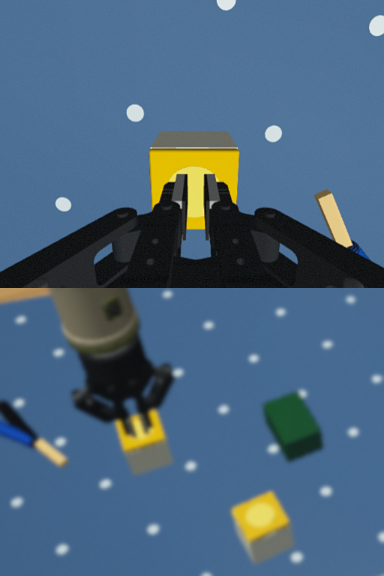

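```bash
python3 - <<'E'
from workcell import cams,manip
from h import *
o=manip.get_obs()
T=R.from_quat(o['ee_rot'])
for n in("wrist","scene","top"):
    p=cams.camera_params(n)
    for k in (0,-.019,-.04,-.06):
        P=o['position']+T.apply([0,0,k])
        c=R.from_quat(p['rotation']).inv().apply(P-p['xyz'])
        print(n,k,P.round(3),(p['cx']+p['fx']*c[0]/-c[2]).round(1),(p['cy']-p['fy']*c[1]/-c[2]).round(1))
E
python3 - <<'E'
import cv2,numpy as np
w=cv2.imread('pics/g3.png')
cv2.imwrite('pics/g3c.png',np.hstack([cv2.resize(w[120:260,110:280],None,fx=2.3,fy=2.3),cv2.resize(w[360:500,50:220],None,fx=2.3,fy=2.3)]))
E
```

```text
wrist 0 [ 0.476 -0.284  0.018] 260.1 222.2
wrist -0.019 [ 0.476 -0.284  0.037] 260.1 235.0
wrist -0.04 [ 0.476 -0.284  0.058] 260.0 252.7
wrist -0.06 [ 0.476 -0.284  0.078] 260.0 274.5
scene 0 [ 0.476 -0.284  0.018] 116.7 213.3
scene -0.019 [ 0.476 -0.284  0.037] 115.0 208.8
scene -0.04 [ 0.476 -0.284  0.058] 113.2 203.6
scene -0.06 [ 0.476 -0.284  0.078] 111.4 198.6
top 0 [ 0.476 -0.284  0.018] 415.1 206.4
top -0.019 [ 0.476 -0.284  0.037] 417.4 205.5
top -0.04 [ 0.476 -0.284  0.058] 419.9 204.5
top -0.06 [ 0.476 -0.284  0.078] 422.4 203.5
```

View pics/g3c.png

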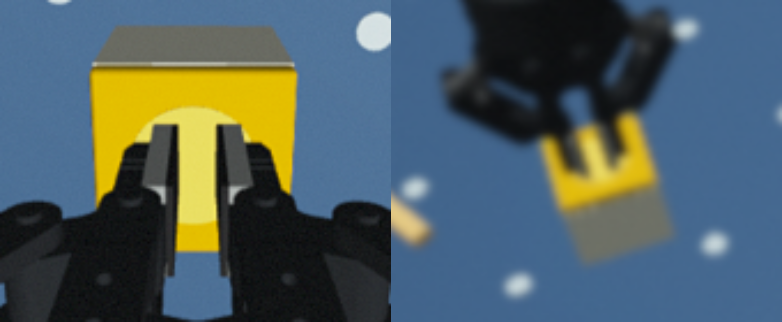

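The fingers are resting on the lid. In the wrist view the tips are at about (260,232), which is on the lid plane at z = 0.056, while the reported TCP is z = 0.018. So the real tips sit about 37 mm behind the reported TCP. The finger gap in the first wrist view gives the same offset: about 126 mm depth, against roughly 175 mm expected. I'll back off, check the box, and allow for the offset.

Call:
move_arm(
  moves=[
    [0, 0, 0, 0, 0, -0.01, 0.01],
    [0, 0, 0, 0, 0, -0.028, 0.03],
    [0, 0, 0, 0, 0, -0.028, 0.085],
    [0, 0, 0, 0, 0, -0.028, 0.085],
    [0, 0, 0, 0, 0, -0.028, 0.085],
    [0, 0, 0, 0, 0, -0.028, 0.085],
    [0, 0, 0, 0, 0, -0.028, 0.085],
  ],
)

```text
clock: 6.4
position: [0.4733, -0.2843, 0.0422]
ee_rot: [0.758, -0.652, -0.0, 0.0]
ft_force: [-0.0, -0.7, 0.4]
grip_width: 0.993
```

```bash
python3 - <<'E'
from workcell import cams
from h import *
p=cams.camera_params("wrist"); im=cams.camera("wrist")
for c in blobs(im,(18,90,120),(35,255,255),600): print(c[:,0].mean(0).round(),*rect(p,c,.056))
go(.474,-.2840,-.028,-81.4)
E
```

```text
[429. 268.] [ 463.4 -383.5   43.8    9.6   36. ] [ 448. -400.] [ 484. -367.]
[260. 227.] [ 474.1 -283.9   55.4   55.3    8.6] [ 443. -315.] [ 505. -253.]
6.45 [ 0.4734 -0.2844  0.0423] turn [ 0.  0. -0.] shift [-0.0003 -0.0007  0.0703] F [-0.08 -0.54 -0.02]
```

The box hasn't moved. I'll descend 0.070, watching the force, with the fingers open.

Call:
move_arm(
  moves=[
    [0, 0, 0, 0, 0, 0.01, 0.085],
    [0, 0, 0, 0, 0, 0.022, 0.085],
    [0, 0, 0, 0, 0, 0.034, 0.085],
    [0, 0, 0, 0, 0, 0.046, 0.085],
    [0, 0, 0, 0, 0, 0.055, 0.085],
    [0, 0, 0, 0, 0, 0.055, 0.085],
  ],
)

```text
clock: 7.05
position: [0.4726, -0.2839, -0.0141]
ee_rot: [0.758, -0.652, -0.001, 0.0]
ft_force: [0.1, 1.0, -0.6]
grip_width: 0.994
```

Call:
move_arm(
  moves=[
    [0, 0, 0, 0, 0, 0.005, 0.085],
    [0, 0, 0, 0, 0, 0.01, 0.085],
    [0, 0, 0, 0, 0, 0.014, 0.085],
    [0, 0, 0, 0, 0, 0.014, 0.085],
  ],
)

```text
clock: 7.45
position: [0.4734, -0.2844, -0.0268]
ee_rot: [0.758, -0.652, -0.0, 0.0]
ft_force: [0.3, 0.1, -0.7]
grip_width: 0.995
```

Call:
move_arm(
  moves=[
    [0, 0, 0, 0, 0, 0, 0.06],
    [0, 0, 0, 0, 0, 0, 0.045],
    [0, 0, 0, 0, 0, 0, 0.035],
    [0, 0, 0, 0, 0, 0, 0.03],
    [0, 0, 0, 0, 0, 0, 0.03],
    [0, 0, 0, 0, 0, 0, 0.03],
  ],
  grip_force=60,
)

```text
clock: 8.05
position: [0.474, -0.2845, -0.0258]
ee_rot: [0.758, -0.652, 0.0, -0.0]
ft_force: [-1.5, 2.0, 6.2]
grip_width: 0.644
```

The fingers stopped at 0.644, which is 55 mm, so the box is gripped. Lifting to weigh it.

Call:
move_arm(
  moves=[
    [0, 0, 0, 0, 0, -0.004, 0.03],
    [0, 0, 0, 0, 0, -0.01, 0.03],
    [0, 0, 0, 0, 0, -0.018, 0.03],
    [0, 0, 0, 0, 0, -0.026, 0.03],
    [0, 0, 0, 0, 0, -0.034, 0.03],
    [0, 0, 0, 0, 0, -0.04, 0.03],
    [0, 0, 0, 0, 0, -0.04, 0.03],
    [0, 0, 0, 0, 0, -0.04, 0.03],
    [0, 0, 0, 0, 0, -0.04, 0.03],
  ],
)

```text
clock: 8.95
position: [0.4734, -0.2843, 0.0133]
ee_rot: [0.758, -0.652, -0.0, 0.0]
ft_force: [-0.9, -0.1, -5.2]
grip_width: 0.645
```

```bash
python3 - <<'E'
from workcell import cams,manip
from h import *
F=[]
for i in range(5):
    w=cams.camera("wrist"); o=manip.get_obs(); F.append(o['ft_force'])
print(np.array(F).round(2),o['grip_width'],o['position'],o['clock'])
p=cams.camera_params("wrist")
for c in blobs(w,(18,90,120),(35,255,255),600): print(c[:,0].mean(0).round(),*rect(p,c,.056),*rect(p,c,.096))
E
```

```text
[[ 0.15 -0.72 -5.3 ]
 [-0.58 -0.48 -4.88]
 [ 0.22  0.27 -4.64]
 [-1.21  0.41 -5.4 ]
 [-0.86  0.63 -5.64]] 0.6485183357776136 [ 0.47351113 -0.28443092  0.01348492] 9.2
[447. 278.] [ 472.9 -374.7   26.6    9.1   36. ] [ 465. -386.] [ 486. -364.] [ 493.  -345.6   18.9    6.5   36. ] [ 487. -354.] [ 502. -338.]
[261. 286.] [ 454.3 -287.6   66.1   76.6    8.6] [ 417. -327.] [ 492. -245.] [ 479.8 -283.7   47.    54.5    8.6] [ 453. -312.] [ 507. -254.]
```

About 5.2 N is 0.53 kg, so this is the heavy box (the light one would read about 1 N). Next I'll raise it and carry it to the tray.

Call:
move_arm(
  moves=[
    [0, 0, 0, 0, 0, -0.012, 0.03],
    [0, 0, 0, 0, 0, -0.03, 0.03],
    [0, 0, 0, 0, 0, -0.048, 0.03],
    [0, 0, 0, -0.01, -0.0026, -0.06, 0.03],
    [0, 0, 0, -0.03, -0.008, -0.06, 0.03],
    [0, 0, 0, -0.056, -0.015, -0.06, 0.03],
    [0, 0, 0, -0.084, -0.022, -0.06, 0.03],
    [0, 0, 0, -0.114, -0.03, -0.06, 0.03],
    [0, 0, 0, -0.144, -0.038, -0.06, 0.03],
    [0, 0, 0, -0.174, -0.046, -0.06, 0.03],
  ],
)

```text
clock: 10.2
position: [0.493, -0.1035, 0.0743]
ee_rot: [0.758, -0.652, 0.0, -0.0]
ft_force: [0.7, 1.1, -4.7]
grip_width: 0.65
```

Call:
move_arm(
  moves=[
    [0, 0, 0, -0.03, -0.008, 0, 0.03],
    [0, 0, 0, -0.06, -0.016, 0, 0.03],
    [0, 0, 0, -0.09, -0.024, 0, 0.03],
    [0, 0, 0, -0.12, -0.032, 0, 0.03],
    [0, 0, 0, -0.15, -0.04, 0, 0.03],
    [0, 0, 0, -0.18, -0.048, 0, 0.03],
    [0, 0, 0, -0.21, -0.056, 0, 0.03],
    [0, 0, 0, -0.24, -0.064, 0, 0.03],
    [0, 0, 0, -0.27, -0.071, 0, 0.03],
    [0, 0, 0, -0.295, -0.078, 0, 0.03],
  ],
)

```text
clock: 11.2
position: [0.5254, 0.2004, 0.0743]
ee_rot: [0.759, -0.652, -0.0, -0.0]
ft_force: [0.4, 0.4, -4.9]
grip_width: 0.643
```

```bash
python3 -c "
from h import *
go(.5305,.246,.0733,-81.4)"
```

```text
11.2 [0.5254 0.2004 0.0743] turn [-0.   0.   0.1] shift [-0.0443 -0.0119  0.001 ] F [ 0.36  0.38 -4.95]
```

Call:
move_arm(
  moves=[
    [0, 0, 0, -0.02, -0.0055, 0, 0.03],
    [0, 0, 0, -0.035, -0.0095, 0, 0.03],
    [0, 0, 0, -0.0435, -0.0115, 0.005, 0.03],
    [0, 0, 0, -0.0445, -0.012, 0.02, 0.03],
    [0, 0, 0, -0.0445, -0.012, 0.038, 0.03],
    [0, 0, 0, -0.0445, -0.012, 0.056, 0.03],
    [0, 0, 0, -0.0445, -0.012, 0.07, 0.03],
    [0, 0, 0, -0.0445, -0.012, 0.08, 0.03],
    [0, 0, 0, -0.0445, -0.012, 0.086, 0.03],
    [0, 0, 0, -0.0445, -0.012, 0.086, 0.03],
  ],
)

```text
clock: 12.2
position: [0.531, 0.2431, -0.0131]
ee_rot: [0.758, -0.652, -0.0, 0.001]
ft_force: [-1.0, -0.4, -4.6]
grip_width: 0.645
```

Call:
move_arm(
  moves=[
    [0, 0, 0, 0, 0, 0.002, 0.03],
    [0, 0, 0, 0, 0, 0.004, 0.03],
    [0, 0, 0, 0, 0, 0.006, 0.03],
    [0, 0, 0, 0, 0, 0.0075, 0.03],
    [0, 0, 0, 0, 0, 0.0075, 0.03],
  ],
)

```text
clock: 12.7
position: [0.5315, 0.2436, -0.0197]
ee_rot: [0.758, -0.652, 0.0, -0.0]
ft_force: [0.6, -0.0, -5.0]
grip_width: 0.648
```

Not touching the tray yet, so I'll go down in 1 mm steps.

Call:
move_arm(
  moves=[
    [0, 0, 0, 0, 0, 0.001, 0.03],
    [0, 0, 0, 0, 0, 0.002, 0.03],
    [0, 0, 0, 0, 0, 0.002, 0.03],
  ],
)

```text
clock: 13.0
position: [0.5315, 0.2436, -0.0198]
ee_rot: [0.758, -0.652, 0.001, 0.0]
ft_force: [-9.7, -5.2, 18.3]
grip_width: 0.652
```

Contact. I'll ease up a little, check, and release slowly.

Call:
move_arm(
  moves=[
    [0, 0, 0, 0, 0, -0.0015, 0.03],
    [0, 0, 0, 0, 0, -0.0015, 0.03],
    [0, 0, 0, 0, 0, -0.0015, 0.056],
    [0, 0, 0, 0, 0, -0.0015, 0.065],
    [0, 0, 0, 0, 0, -0.0015, 0.085],
    [0, 0, 0, 0, 0, -0.0015, 0.085],
    [0, 0, 0, 0, 0, -0.0015, 0.085],
  ],
)

```text
clock: 13.7
position: [0.5314, 0.2436, -0.0203]
ee_rot: [0.758, -0.652, 0.0, -0.0]
ft_force: [0.4, -0.5, 0.9]
grip_width: 0.998
```

Call:
move_arm(
  moves=[
    [0, 0, 0, 0, 0, -0.01, 0.085],
    [0, 0, 0, 0, 0, -0.03, 0.085],
    [0, 0, 0, 0, 0, -0.06, 0.085],
    [0, 0, 0, 0, 0, -0.09, 0.085],
    [0, 0, 0, 0, 0, -0.12, 0.085],
    [0, 0, 0, 0, 0, -0.15, 0.085],
    [0, 0, 0, 0, 0, -0.17, 0.085],
    [0, 0, 0, 0, 0, -0.17, 0.085],
  ],
)

```text
clock: 14.5
position: [0.5328, 0.2446, 0.1537]
ee_rot: [0.758, -0.652, 0.001, -0.002]
ft_force: [-0.2, -0.3, -0.4]
grip_width: 0.998
```

```bash
python3 - <<'E'
from workcell import cams,manip
from h import *
p=cams.camera_params("wrist"); w=cams.camera("wrist"); s=cams.camera("scene"); o=manip.get_obs()
print(o['clock'],o['position'],o['ft_force'],o['grip_width'])
for c in blobs(w,(18,90,120),(35,255,255),600): print('w',c[:,0].mean(0).round(),*rect(p,c,.062))
p=cams.camera_params("scene")
for c in blobs(s,(18,90,120),(35,255,255),300):
  if cv2.contourArea(c)<1500: print('s',c[:,0].mean(0).round(),*rect(p,c,.056))
cv2.imwrite("pics/end.png",np.vstack([w[:, :],s])[::1,:,::-1][:, :]); 
cv2.imwrite("pics/end.png",cv2.resize(np.vstack([w,s]),None,fx=.75,fy=.75)[:,:,::-1])
E
```

```text
14.6 [0.53140537 0.24357649 0.15010696] [ 0.55323108 -0.35312035 -0.39471415] 0.9949043532719948
w [262. 185.] [531.3 243.1  56.1  56.1   8.5] [500. 212.] [563. 275.]
s [251. 358.] [965.6 -40.5 419.5  20.8  89.8] [ 955. -250.] [975. 169.]
s [432. 309.] [9.633e+02 3.746e+02 1.720e+01 3.926e+02 1.000e-01] [955. 178.] [972. 571.]
s [175. 249.] [ 657.1 -150.9   59.7   57.4   14.9] [ 622. -183.] [ 692. -118.]
s [312. 179.] [526.7 243.   64.   63.    8.8] [491. 209.] [560. 276.]
s [470. 132.] [462.  742.2 285.2 537.1  55.2] [241. 704.] [ 764. 1013.]
s [397.   4.] [-291.5  911.7  168.3   91.4   75.2] [-357.  837.] [-260. 1005.]
```

View pics/end.png

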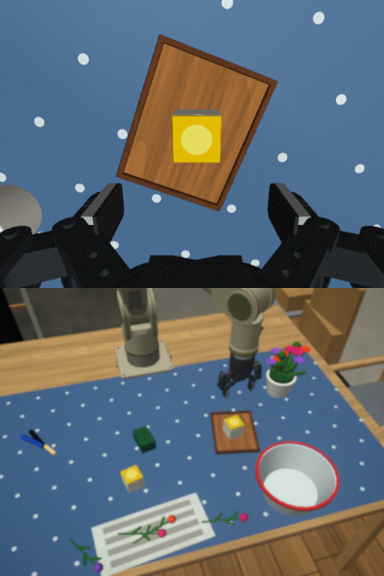

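The box stands flat and centred on the tray, with its lid at (531,243) mm against a tray centre of (530,246). The other box is unmoved at scene pixel (175,249), and the pot looks unchanged at (376,123).

```bash
python3 -c "
from workcell import manip
print(manip.hand_in())"
```

```text
the job is handed in; nothing more can be done
None
```

The heavy box is standing upright on the tray, and the job was handed in at about 14.6 s of the 51 s allowed.

- **Which box:** I lifted the one nearer the robot's right. The wrist force read about 5.2 N, or 0.53 kg, which is clearly the heavy box. I did not lift the other one.
- **Last checks:** The wrist camera puts the placed box at (531, 243) mm against a tray centre of about (530, 246) mm, with its lid square at 56 x 56 mm, so it is standing flat. The light box is at the same pixels as before, on the table. The pot looks unmoved in the scene view, the gripper is open and raised, and the force is near zero.
- **What went wrong:** On the first two grasps the fingers closed on top of the lid, pressing with at most about 19 N. The fingertips sit about 37 mm behind where the reported TCP says. I found this from contact and images, checked that the box had not moved, and allowed for it on the third grasp. Setting the box down on the tray also briefly pressed with 18 N (vertical).

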